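# Finish the roller pyramid in the V-cradle

## Task

Finish the pyramid of steel rollers in the V-cradle: take the two full-size rollers from the tray and saddle one in each of the two gaps on top of the row of three, then lay the slim roller in the gap on top of those two, every roller lying parallel to the ones below with its ends about in line with theirs. Lower them into place rather than dropping them, and leave the short stub and everything else on the bench where it is.

Things in the scene. Friction and masses are not known exactly. Their poses are not given: they have to be found in the camera images.
- cradle: fixed aluminium cradle: foot plate 100 (x) by 170 (y) by 6 mm, on it three black V grooves along x, 36 mm apart in y, 44 mm long; end plates at y = +-71 mm, 42 mm high. Origin: centre of its underside. Roller centres (y; z): in the grooves (-36, 0, 36; 36 mm), 34 mm rollers saddled on those (-18, 18; 65 mm), the slim roller on top (0; 89 mm)
- base_a: grooved steel roller lying on its side, 34 mm diameter, 56 mm long (two full-diameter end bands 16 mm wide, waist 1.5 mm smaller in radius), about 250 g; origin at its centre, its x axis is the roller's axis (either way round). Rests in the cradle's groove at y = -36 mm
- base_b: same as base_a, in the middle groove
- base_c: same as base_a, in the groove at y = +36 mm
- tray: fixed grey tray, 130 (x) by 235 (y) mm, floor 3 mm, 7 mm lips at x = +-63 mm; in its middle a ridge 40 mm long in x and 20 mm high with four V rests at y = -82.5, -27.5, 27.5, 82.5 mm, each holding one steel part lying along x, in any order; 56 mm parts overhang the ridge, leaving their end faces free to grip. Origin: centre of its underside, on the work surface
- roller_1: grooved steel roller lying on its side, 34 mm diameter, 56 mm long (two full-diameter end bands 16 mm wide, waist 1.5 mm smaller in radius), about 250 g; origin at its centre, its x axis is the roller's axis (either way round). In one of the tray's rests, centre 30.5 mm above the work surface
- roller_2: same as roller_1, in another rest
- slim: grooved steel roller like the others but slimmer: 26 mm diameter, 56 mm long, end bands 16 mm wide, about 160 g; in one of the tray's rests, centre 25 mm above the work surface; origin at its centre, x along its axis
- stub: short steel piece, 34 mm diameter but only 30 mm long, in the remaining rest; not part of the pyramid; origin at its centre, x along its axis
- bushing_1: black rubber bushing standing on end, 26 mm diameter, 22 mm high; bystander; origin at the centre of its underside
- bushing_2: the same as bushing_1
- screwdriver: screwdriver lying on the bench at one side; bystander
- wrench: wrench lying on the bench at one side; bystander
- jar: closed jar, 56 mm diameter, 60 mm high, at the back; bystander; origin at the centre of its underside
Things that resemble listed ones, but are neither listed nor needed, are in the scene too. Leave any purple look-alike of the roller_2 alone. Leave any green look-alike of the roller_1 alone.

How it is judged:
By the outcome, as a careful person would: the job done as asked, in the order asked, and still so for the second after the job is handed in, with the robot touching nothing.
It also fails if it takes over 67 s, if anything falls off the work surface, if the arm or the gripper's body presses on something with over 40 N, if the wrist force passes 120 N, or if a joint passes its speed limit or range.

## Robot

A 6-joint arm with a two-finger parallel gripper is mounted at the origin on the work surface. World frame = base frame: x ahead of the robot, y to its left, z up, the work surface at z = 0. Lengths are in mm, angles in rad, forces in N, time in s.
With the tool pointing down it reaches from about 275 to 750 mm from the base axis. Payload 10.2 kg.
Tool frame: the origin (TCP) lies midway between the tips of the shut fingers; the grasp point (between the pads) lies 19 mm behind it; z points along the fingers, y is the line along which they close (so a half turn about z gives the same grasp; the last joint's range is limited). The gripper opens to 85 mm and grips with 20 to 120 N. Pads are 22 mm wide; open, the fingers measure 114 mm over their backs; the gripper's body (76 mm by 85 mm) begins 54 mm behind the grasp point. The pads swing forward as they close: fully open they stand 13 mm farther back than shut.
Start: joints at [-1.416, 0.313, 1.498, -0, 1.331, -0.223], TCP at [193.648, -487.987, 231.294] pointing down, gripper open.
Joint ranges: [-2.94, 2.94], [-0.97, 2.17], [0.19, 2.56], [-1.23, 4.37], [0.02, 3.11], [-2.88, 2.88]. Speed limits (rad/s): [2.39, 2.39, 3.01, 3.14, 3.14, 3.14].

## Interface

Orientations are given as a unit quaternion [w, x, y, z].
In Python, from rig import ctrl gives the robot as it stands.
- The arm moves only by the tool arm_command, never from a script. Its argument "increments" is a list of rows, each an object with "dr": the turn, a rotation vector about the tool's x, y, z in units of pi/4 rad (1.0 is pi/4 rad), a list of three; "offset": the shift along the tool's x, y, z in units of 120 mm (1.0 is 120 mm), a list of three; "hand": the opening, from -1 (shut) to 1 (fully open). A call has 1 to 8 rows; each row shifts and turns the commanded pose from where the row before left it, along the tool's axes as they then stand; what a row does not reach is not made up. A row lasts 1/10 s, in which the tool goes at most 50 mm and 8.59 degrees, less where a joint would pass 70% of its speed; a pose out of reach is approached as far as the arm can. A call with a number of a shift or a turn outside -1 to 1 is refused whole. A call with a gripper value outside its range is refused whole. The fingers move at their own pace and stop on an object; "grip_force" is the grip in N (left out, the last holds). Time passes only in rows, so rows that do not move let the fingers close. It gives the time, the measured TCP pose, the force, the opening and the grip force at its end, in the units of the state.
- ctrl.sense(): the state, without advancing time (a new reading comes with each control period).
- ctrl.capture(name): name is "side" or "top"; returns the picture (420x560x3 uint8, red, green, blue); there is no depth.
- ctrl.camera_info(name): a dict with "K" (3x3 intrinsics, pixels), "R" (3x3) and "t" (3): a world point X has camera coordinates R X + t. Camera axes: x right, y down, z forward; pixel columns grow to the right and rows downward; lengths in mm; the calibration is good to about 2 mm. A picture is of the moment at which its call begins. camera_info takes no time and is no camera call.
- ctrl.finish_job(): hands the job in; it is judged then, once.
The state is a dict: "time_s": time; "joints": joint angles; "dq": joint speeds; "tau": joint torques, N m; "eef_pos": TCP position; "ee_rot": TCP orientation; "force": force on the tool from outside, world axes, zero at the start; "wrist_torque": the same for the moment, N m; "grip_width": opening from 0.0 (shut) to 1.0 (fully open); "grip_force": force on a finger pad.
Only numpy, scipy, OpenCV 4.12 (cv2) and the standard library are available. Lean on these libraries where they do the work, as an engineer would, in place of code of your own. Each camera call takes 0.05 s, during which the arm holds its last target. There are 200 camera calls.

## Working session

There is one attempt and no reset: what is moved stays moved. The work goes in short steps, Python scripts to look and compute and a tool call to move; the robot and the scene stay as the last step left them, time stands still between calls to the robot, and variables do not carry over. Pictures are saved under pics/ and viewed, at most 10 in all, crops included, and the job is handed in when it is done.

Besides the shell and the picture viewer there is one more tool, called after "Call:" as name(argument=value, ...) on one line, values as JSON. arm_command: Moves the arm, as the interface text tells. Shifts and turns lie within -1 to 1; 1 stands for 120 mm of shift or pi/4 rad of turn. Its arguments: {"type":"object","properties":{"increments":{"type":"array"},"grip_force":{"type":"number"}},"required":["increments"]}

```bash
mkdir -p pics; python3 - <<'E'
from rig import ctrl
import cv2,numpy as np
for n in("top","side"):
    im=ctrl.capture(n); cv2.imwrite(f"pics/{n}0.png",im[:,:,::-1])
    c=ctrl.camera_info(n); print(n,np.round(c["K"],1).tolist(),np.round(c["R"],4).tolist(),np.round(c["t"],1).tolist())
s=ctrl.sense(); print(s)
E
```

```text
top [[408.7, 0.0, 282.1], [0.0, 408.7, 209.8], [0.0, 0.0, 1.0]] [[0.0053, -1.0, 0.0028], [-0.9982, -0.0055, -0.0599], [0.06, -0.0024, -0.9982]] [-12.9, 584.1, 1184.1]
side [[508.0, 0.0, 283.4], [0.0, 508.0, 207.6], [0.0, 0.0, 1.0]] [[0.999, -0.0431, 0.0145], [-0.0169, -0.6467, -0.7625], [0.0423, 0.7615, -0.6468]] [-582.4, 59.9, 1456.1]
{'time_s': 0.1, 'joints': array([-1.41639997e+00,  3.13364754e-01,  1.49834191e+00,  1.60488037e-06,
        1.33097237e+00, -2.23417729e-01]), 'dq': array([ 1.28745746e-03, -4.37716071e-04, -1.05493977e-03,  8.79638775e-04,
       -4.05012997e-05, -2.20017363e-04]), 'tau': array([ 2.60032852e-03, -4.12897110e+01, -2.60144162e+01, -1.63744135e-04,
        2.98546016e-03, -1.60083797e-06]), 'eef_pos': array([ 193.61332984, -487.76189017,  230.81451345]), 'ee_rot': array([-5.42838247e-04,  9.82209954e-01,  1.87785280e-01,  1.95209952e-05]), 'force': array([ 0.11674392, -0.28403638, -0.06692608]), 'wrist_torque': array([0.00612705, 0.02361439, 0.04284785]), 'grip_force': 0.0, 'grip_width': 1.001526025870862}
```

View pics/top0.png

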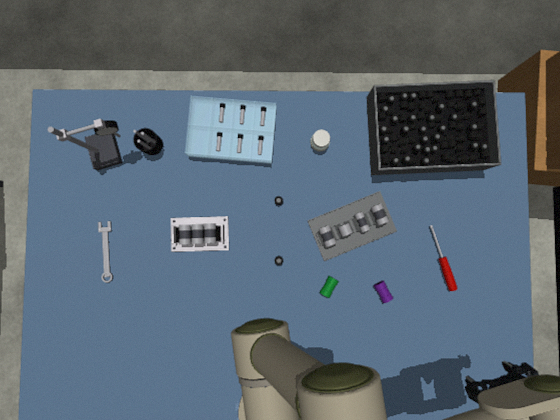

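View pics/side0.png

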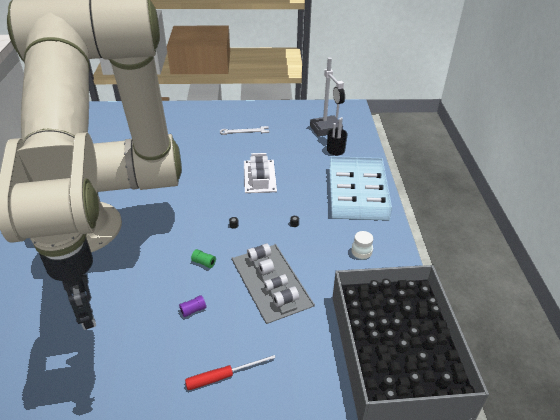

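The top view shows the cradle at about (200,234) and the tilted tray at (352,226). Its parts lie at about (327,236), (345,229), (363,222) and (380,215). The green and purple look-alikes are at (329,287) and (383,292). I'll enlarge both.

```bash
python3 - <<'E'
import cv2,numpy as np
a=cv2.imread("pics/top0.png"); b=cv2.imread("pics/side0.png")
f=lambda im,x0,y0,w,h,s:cv2.resize(im[y0:y0+h,x0:x0+w],None,fx=s,fy=s,interpolation=cv2.INTER_CUBIC)
A=f(a,300,185,100,80,4);A2=f(a,160,204,100,60,4);B=f(b,226,240,90,85,4);B2=f(b,226,145,90,55,4)
out=np.zeros((580,800,3),np.uint8)
out[:320,:400]=A;out[325:565,:400]=A2;out[:340,410:770]=B;out[350:570,410:770]=B2
cv2.imwrite("pics/crop0.png",out)
E
```

```text
(no output)
```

View pics/crop0.png

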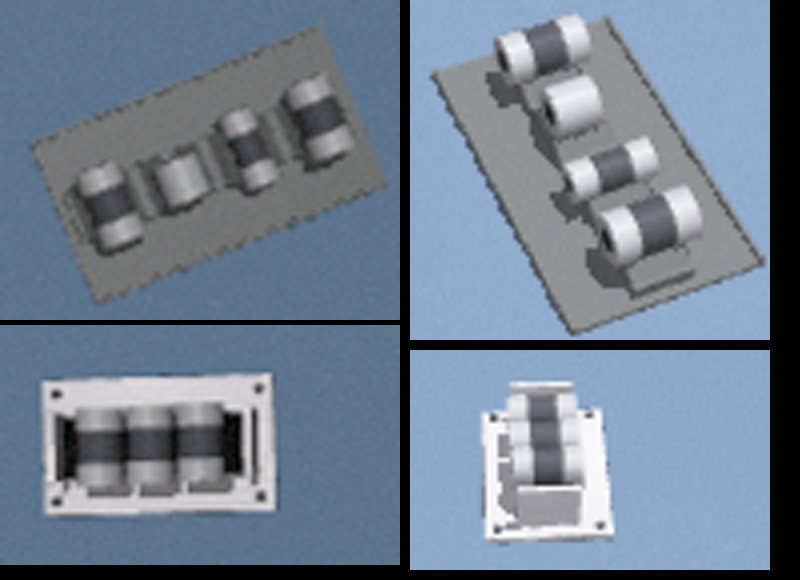

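The enlarged view settles the tray order, left to right in the top view: full roller, stub, slim roller, full roller. Next I'll measure the tray and cradle outlines, and the dark waists as a cross-check.

```bash
cat > h.py <<'E'
import cv2,numpy as np
from rig import ctrl
def ray(n,uv,z):
    c=ctrl.camera_info(n);K,R,t=(np.array(c[k],float) for k in"KRt")
    uv=np.atleast_2d(uv).astype(float); d=np.c_[uv,np.ones(len(uv))]@np.linalg.inv(K).T@R
    o=-R.T@t.ravel(); return o+d*((z-o[2])/d[:,2])[:,None]
def rect(n,im,box,z,smax,vmin=0,S=8):
    x,y,w,h=box; big=cv2.resize(im[y:y+h,x:x+w],None,fx=S,fy=S,interpolation=cv2.INTER_CUBIC)
    hsv=cv2.cvtColor(big,cv2.COLOR_BGR2HSV)
    m=((hsv[...,1]<smax)&(hsv[...,2]>vmin)).astype(np.uint8)
    m=cv2.morphologyEx(m,cv2.MORPH_OPEN,np.ones((13,13),np.uint8))
    cs,_=cv2.findContours(m,cv2.RETR_EXTERNAL,cv2.CHAIN_APPROX_NONE)
    c=cv2.convexHull(max(cs,key=cv2.contourArea))[:,0]
    return cv2.minAreaRect(ray(n,(c+.5)/S-.5+[x,y],z)[:,:2].astype(np.float32))
def dark(n,im,box,z,S=8):
    x,y,w,h=box; big=cv2.resize(im[y:y+h,x:x+w],None,fx=S,fy=S,interpolation=cv2.INTER_CUBIC)
    hsv=cv2.cvtColor(big,cv2.COLOR_BGR2HSV)
    return hsv
E
python3 - <<'E'
from h import *
a=cv2.imread("pics/top0.png"); b=cv2.imread("pics/side0.png")
for s in(60,75,90):
    print("tray",s,rect("top",a,(300,185,105,80),5,s),rect("side",b,(222,236,100,90),5,s))
    print("crad",s,rect("top",a,(160,204,80,60),6,s),rect("side",b,(236,145,50,55),6,s))
for n,im,pts in(("top",a,[(310,235),(327,236),(340,200),(363,222),(380,215),(200,234),(345,229)]),("side",b,[(259,251),(263,265),(275,281),(286,295),(260,180),(300,180)])):
    print(n,[(p,cv2.cvtColor(im,cv2.COLOR_BGR2HSV)[p[1],p[0]].tolist()) for p in pts])
E
```

```text
tray 60 ((539.4913330078125, -216.54537963867188), (132.7544708251953, 237.0289764404297), 22.575227737426758) ((538.9462890625, -211.44290161132812), (135.2116241455078, 253.4920654296875), 22.403034210205078)
crad 60 ((513.2030639648438, 234.89100646972656), (103.5373764038086, 173.41903686523438), 1.966428518295288) ((514.169921875, 255.9288330078125), (104.39962005615234, 224.5318145751953), 1.912232756614685)
tray 75 ((539.8278198242188, -216.60409545898438), (134.82730102539062, 239.13937377929688), 22.437055587768555) ((539.7923583984375, -212.56048583984375), (152.834716796875, 263.4732666015625), 25.955265045166016)
crad 75 ((513.1875, 234.93670654296875), (105.0165786743164, 174.85247802734375), 1.9723567962646484) ((514.4868774414062, 255.02450561523438), (107.54378509521484, 230.0927734375), 1.8179937601089478)
tray 90 ((554.6284790039062, -226.77047729492188), (184.48489379882812, 334.89520263671875), 17.503868103027344) ((543.129150390625, -204.67298889160156), (309.2939758300781, 282.58575439453125), 88.40413665771484)
crad 90 ((497.2336730957031, 233.69754028320312), (143.61488342285156, 236.16415405273438), 0.29489997029304504) ((517.079833984375, 262.80328369140625), (305.0351867675781, 175.62240600585938), 88.79486083984375)
top [((310, 235), [107, 86, 140]), ((327, 236), [120, 27, 86]), ((340, 200), [105, 87, 141]), ((363, 222), [120, 16, 81]), ((380, 215), [120, 19, 81]), ((200, 234), [102, 21, 62]), ((345, 229), [114, 7, 177])]
side [((259, 251), [113, 20, 117]), ((263, 265), [120, 4, 244]), ((275, 281), [115, 25, 132]), ((286, 295), [117, 19, 120]), ((260, 180), [120, 9, 174]), ((300, 180), [107, 75, 203])]
```

```bash
cat >> h.py <<'E'
def rot(d): r=np.radians(d); return np.array([[np.cos(r),-np.sin(r)],[np.sin(r),np.cos(r)]])
TRAY=np.array([539.5,-216.5]);TA=22.5;CR=np.array([513.2,234.9]);CA=1.97
def go(x,y,z,psi):
    "remaining move to a pose: tool axes, units of 120 mm / pi/4"
    s=ctrl.sense();p=np.array(s["eef_pos"]);q=s["ee_rot"]
    from scipy.spatial.transform import Rotation as Ro
    R=Ro.from_quat([q[1],q[2],q[3],q[0]]); c,sn=np.cos(np.radians(psi)),np.sin(np.radians(psi))
    T=Ro.from_matrix(np.array([[c,sn,0],[sn,-c,0],[0,0,-1]]))
    d=np.array([x,y,z])-p
    print("t %.1f pos"%s["time_s"],p.round(1),"units now-axes",(R.inv().apply(d)/120).round(3),"end-axes",(T.inv().apply(d)/120).round(3),"dr",((R.inv()*T).as_rotvec()/(np.pi/4)).round(3),"F",np.round(s["force"],1),"w",round(s["grip_width"]*85,1),"gf",round(s["grip_force"],1))
E
python3 - <<'E'
from h import *
a=cv2.imread("pics/top0.png"); b=cv2.imread("pics/side0.png")
def comps(n,im,vmax,box,zf):
    x,y,w,h=box;S=8;big=cv2.resize(im[y:y+h,x:x+w],None,fx=S,fy=S,interpolation=cv2.INTER_CUBIC)
    hsv=cv2.cvtColor(big,cv2.COLOR_BGR2HSV); hh=hsv.astype(int)
    m=((hh[...,2]<vmax)&(hh[...,1]<60)).astype(np.uint8)
    m=cv2.morphologyEx(m,cv2.MORPH_OPEN,np.ones((25,25),np.uint8))
    N,_,st,ce=cv2.connectedComponentsWithStats(m)
    for i in range(1,N):
        P=ray(n,(ce[i]+.5)/S-.5+[x,y],zf)[0,:2]
        print(n,st[i,4],"world",P.round(1),"tray",((P-TRAY)@rot(TA)).round(1),"crad",((P-CR)@rot(CA)).round(1))
comps("top",a,95,(310,195,85,60),35)
comps("top",a,85,(165,210,70,48),48)
# white bands: bounding of bright parts, per expected roller
def bright(n,im,box,z,vmin):
    x,y,w,h=box;S=8;big=cv2.resize(im[y:y+h,x:x+w],None,fx=S,fy=S,interpolation=cv2.INTER_CUBIC)
    hsv=cv2.cvtColor(big,cv2.COLOR_BGR2HSV);m=((hsv[...,2]>vmin)&(hsv[...,1]<40)).astype(np.uint8)
    N,_,st,ce=cv2.connectedComponentsWithStats(m)
    for i in range(1,N):
        if st[i,4]>800:
            P=ray(n,(ce[i]+.5)/S-.5+[x,y],z)[0,:2];print(n,"bright",st[i,4],"tray",((P-TRAY)@rot(TA)).round(1),"crad",((P-CR)@rot(CA)).round(1))
bright("top",a,(310,195,85,60),38,145)
bright("side",b,(240,240,65,80),38,190)
E
```

```text
top 10445 world [ 565.8 -284.1] tray [ -1.6 -72.5] crad [  34.7 -520.5]
top 9409 world [ 546.3 -235. ] tray [ -0.8 -19.7] crad [  16.9 -470.8]
top 937 world [ 534. -168.] tray [13.5 47. ] crad [   6.9 -403.3]
top 7895 world [ 507.1 -136.5] tray [ 0.6 86.3] crad [ -18.9 -370.9]
top 625 world [ 519.7 -172.7] tray [-1.6 48. ] crad [  -7.6 -407.6]
top 625 world [ 506.7 -178.1] tray [-15.6  48. ] crad [ -20.7 -412.5]
top 2590 world [515.7 188.3] tray [132.9 383.1] crad [  0.9 -46.7]
top 2574 world [514.9 206.6] tray [139.1 400.3] crad [  0.7 -28.4]
top 2716 world [513.5 225.8] tray [145.2 418.6] crad [-0.1 -9.1]
top 1925 world [513.  242.3] tray [151.1 434. ] crad [0.  7.4]
top 2504 world [511.2 259.8] tray [156.1 450.9] crad [-1.2 25. ]
top 2131 world [510.7 279.7] tray [163.3 469.4] crad [-1.  44.8]
top bright 2060 tray [ 22.1 -84.7] crad [  61.2 -523.6]
top bright 1597 tray [ 20.7 -27.4] crad [  39.8 -470.5]
top bright 2116 tray [-18.3 -84.5] crad [  23.3 -537.6]
top bright 4312 tray [-2.2 25.6] crad [-2.000e-01 -4.288e+02]
top bright 1587 tray [-19.2 -27.8] crad [   2.5 -484.8]
top bright 2145 tray [21.2 80.9] crad [   2.2 -368.9]
top bright 2172 tray [-19.1  80.9] crad [ -35.4 -383. ]
side bright 3182 tray [25.9 82.3] crad [   6.2 -365.9]
side bright 3242 tray [-14.9  82.3] crad [ -32.1 -380.2]
side bright 6635 tray [ 2.2 26.7] crad [   3.5 -426.3]
side bright 2767 tray [ 21.5 -34.3] crad [  42.9 -476.6]
side bright 2760 tray [-18.8 -34.2] crad [   5.1 -490.7]
side bright 3945 tray [ 26.5 -84. ] crad [  65.  -521.4]
side bright 4006 tray [-14.1 -83.9] crad [  27.  -535.6]
```

The tray frame agrees with the roller highlights once they're projected at the right height, and the cradle is at (513.2, 234.9) turned 2°. I'll go to the roller at rest −82.5 first.

```bash
cat >> h.py <<'E'
def plan(x,y,z,psi,n):
    "n equal steps to a pose, shifts given in the turning tool axes"
    s=ctrl.sense();p=np.array(s["eef_pos"]);q=s["ee_rot"]
    p0=np.degrees(2*np.arctan2(q[2],q[1])); d=(np.array([x,y,z])-p)/120/n; w=(psi-p0+180)%360-180
    for i in range(n):
        a=np.radians(p0+w*i/n);c,sn=np.cos(a),np.sin(a)
        print(np.round([c*d[0]+sn*d[1],sn*d[0]-c*d[1],-d[2]],3).tolist(),"dr",round(-w/n/45,4))
def tray(y): return TRAY+rot(TA)@[0,y]
def crad(y): return CR+rot(CA)@[0,y]
E
python3 -c "
from h import *
print([tray(y).round(1).tolist() for y in(-82.5,-27.5,82.5)],[crad(y).round(1).tolist() for y in(-18,0,18)])
x,y=tray(-82.5);plan(x,y,110,112.5,16)"
```

```text
[[571.1, -292.7], [550.0, -241.9], [507.9, -140.3]] [[513.8, 216.9], [513.2, 234.9], [512.6, 252.9]]
[0.22, -0.022, 0.063] dr -0.1262
[0.221, -0.0, 0.063] dr -0.1262
[0.22, 0.022, 0.063] dr -0.1262
[0.217, 0.044, 0.063] dr -0.1262
[0.212, 0.065, 0.063] dr -0.1262
[0.204, 0.085, 0.063] dr -0.1262
[0.195, 0.105, 0.063] dr -0.1262
[0.183, 0.124, 0.063] dr -0.1262
[0.17, 0.141, 0.063] dr -0.1262
[0.155, 0.158, 0.063] dr -0.1262
[0.139, 0.172, 0.063] dr -0.1262
[0.121, 0.185, 0.063] dr -0.1262
[0.102, 0.196, 0.063] dr -0.1262
[0.082, 0.205, 0.063] dr -0.1262
[0.062, 0.213, 0.063] dr -0.1262
[0.04, 0.218, 0.063] dr -0.1262
```

Call:
arm_command(increments=[{"offset": [0.22,-0.02,0.06],"dr": [0,0,-0.126],"hand": 0.75},{"offset": [0.22,0,0.06],"dr": [0,0,-0.126],"hand": 0.75},{"offset": [0.22,0.02,0.06],"dr": [0,0,-0.126],"hand": 0.75},{"offset": [0.22,0.04,0.06],"dr": [0,0,-0.126],"hand": 0.75},{"offset": [0.21,0.065,0.06],"dr": [0,0,-0.126],"hand": 0.75},{"offset": [0.2,0.085,0.06],"dr": [0,0,-0.126],"hand": 0.75},{"offset": [0.195,0.105,0.06],"dr": [0,0,-0.126],"hand": 0.75},{"offset": [0.18,0.125,0.06],"dr": [0,0,-0.126],"hand": 0.75}], grip_force=60)

```text
time_s: 0.9
eef_pos: [382.5, -390.2, 173.1]
ee_rot: [-0.0, 0.833, 0.554, -0.0]
force: [0.1, -0.3, 0.6]
grip_width: 0.875
grip_force: 0.0
```

Call:
arm_command(increments=[{"offset": [0.17,0.14,0.06],"dr": [0,0,-0.126],"hand": 0.75},{"offset": [0.155,0.16,0.06],"dr": [0,0,-0.126],"hand": 0.75},{"offset": [0.14,0.17,0.06],"dr": [0,0,-0.126],"hand": 0.75},{"offset": [0.12,0.185,0.06],"dr": [0,0,-0.126],"hand": 0.75},{"offset": [0.1,0.195,0.06],"dr": [0,0,-0.126],"hand": 0.75},{"offset": [0.08,0.205,0.06],"dr": [0,0,-0.126],"hand": 0.75},{"offset": [0.06,0.21,0.06],"dr": [0,0,-0.126],"hand": 0.75},{"offset": [0.04,0.22,0.06],"dr": [0,0,-0.126],"hand": 0.75}])

```text
time_s: 1.7
eef_pos: [571.0, -293.9, 115.3]
ee_rot: [-0.0, 0.555, 0.832, 0.0]
force: [-0.7, 0.4, -0.2]
grip_width: 0.878
grip_force: 0.0
```

```bash
python3 -c "
from h import *
x,y=tray(-82.5);go(x,y,13,112.5)
im=ctrl.capture('top');cv2.imwrite('pics/t1.png',cv2.resize(im[150:270,290:430,::-1],None,fx=4,fy=4,interpolation=2))"
```

```text
t 1.7 pos [ 571.  -293.9  115.3] units now-axes [0.008 0.005 0.853] end-axes [0.009 0.004 0.853] dr [-0.001 -0.001  0.002] F [-0.7  0.4 -0.2] w 74.6 gf 0.0
```

View pics/t1.png

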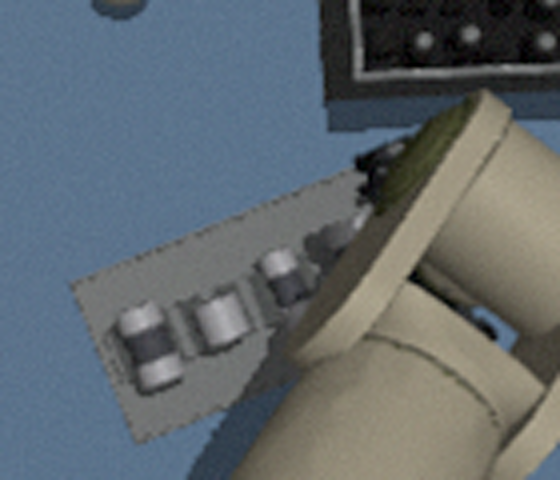

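The arm holds its targets within about 1 mm and the bin is clear of the gripper. In the picture the fingers straddle the roller hidden beyond the wrist. I'll descend and grip.

Call:
arm_command(increments=[{"offset": [0.01,0.005,0.14],"dr": [0,0,0],"hand": 0.75},{"offset": [0,0,0.14],"dr": [0,0,0],"hand": 0.75},{"offset": [0,0,0.14],"dr": [0,0,0],"hand": 0.75},{"offset": [0,0,0.14],"dr": [0,0,0],"hand": 0.75},{"offset": [0,0,0.1],"dr": [0,0,0],"hand": 0.75},{"offset": [0,0,0.1],"dr": [0,0,0],"hand": 0.75},{"offset": [0,0,0.09],"dr": [0,0,0],"hand": 0.75},{"offset": [0,0,0],"dr": [0,0,0],"hand": 0.75}])

```text
time_s: 2.55
eef_pos: [569.7, -292.8, 12.5]
ee_rot: [-0.001, 0.557, 0.831, 0.0]
force: [0.0, -0.4, -0.1]
grip_width: 0.876
grip_force: 0.0
```

Call:
arm_command(increments=[{"offset": [0,0,0],"dr": [0,0,0],"hand": 0},{"offset": [0,0,0],"dr": [0,0,0],"hand": 0},{"offset": [0,0,0],"dr": [0,0,0],"hand": 0},{"offset": [0,0,0],"dr": [0,0,0],"hand": 0},{"offset": [0,0,0],"dr": [0,0,0],"hand": 0},{"offset": [0,0,0],"dr": [0,0,0],"hand": 0}])

```text
time_s: 3.15
eef_pos: [570.9, -293.5, 15.1]
ee_rot: [0.001, 0.556, 0.831, 0.0]
force: [0.3, 1.6, 6.0]
grip_width: 0.646
grip_force: 63.9
```

```bash
python3 -c "
from h import *
x,y=tray(-82.5);go(x,y,13,112.5)
im=ctrl.capture('side');cv2.imwrite('pics/t2.png',cv2.resize(im[200:340,200:340,::-1],None,fx=4,fy=4,interpolation=2))"
```

```text
t 3.1 pos [ 570.9 -293.5   15.1] units now-axes [0.005 0.004 0.018] end-axes [0.005 0.004 0.018] dr [ 0.001  0.002 -0.003] F [0.3 1.6 6. ] w 54.9 gf 63.9
```

View pics/t2.png

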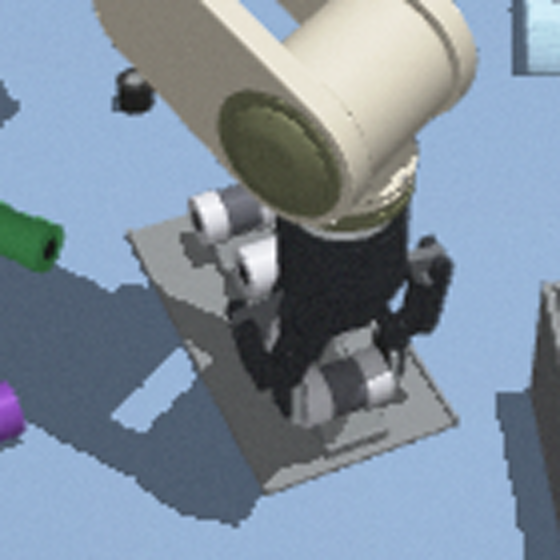

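The roller at rest −82.5 is held by its end faces (opening 55 mm, 64 N), with its axis level. I'll lift it.

Call:
arm_command(increments=[{"offset": [0,0,-0.04],"dr": [0,0,0],"hand": 0},{"offset": [0,0,-0.1],"dr": [0,0,0],"hand": 0},{"offset": [0,0,-0.2],"dr": [0,0,0],"hand": 0},{"offset": [0,0,-0.25],"dr": [0,0,0],"hand": 0},{"offset": [0,0,-0.25],"dr": [0,0,0],"hand": 0},{"offset": [0,0,-0.2],"dr": [0,0,0],"hand": 0},{"offset": [0,0,-0.1],"dr": [0,0,0],"hand": 0}])

```text
time_s: 3.9
eef_pos: [570.7, -293.6, 153.8]
ee_rot: [0.002, 0.557, 0.831, -0.0]
force: [-0.0, -1.0, -2.3]
grip_width: 0.646
grip_force: 64.0
```

```bash
python3 -c "
from h import *
x,y=crad(18);go(x,y,150,92);plan(x,y,130,92,24)"
```

```text
t 3.9 pos [ 570.7 -293.6  153.8] units now-axes [4.396 1.285 0.021] end-axes [ 4.568 -0.325  0.031] dr [0.002 0.003 0.453] F [-0.  -1.  -2.3] w 54.9 gf 64.0
[0.183, 0.054, 0.008] dr 0.0189
[0.184, 0.051, 0.008] dr 0.0189
[0.185, 0.048, 0.008] dr 0.0189
[0.185, 0.045, 0.008] dr 0.0189
[0.186, 0.043, 0.008] dr 0.0189
[0.187, 0.04, 0.008] dr 0.0189
[0.187, 0.037, 0.008] dr 0.0189
[0.188, 0.034, 0.008] dr 0.0189
[0.188, 0.032, 0.008] dr 0.0189
[0.189, 0.029, 0.008] dr 0.0189
[0.189, 0.026, 0.008] dr 0.0189
[0.189, 0.023, 0.008] dr 0.0189
[0.19, 0.02, 0.008] dr 0.0189
[0.19, 0.018, 0.008] dr 0.0189
[0.19, 0.015, 0.008] dr 0.0189
[0.19, 0.012, 0.008] dr 0.0189
[0.191, 0.009, 0.008] dr 0.0189
[0.191, 0.006, 0.008] dr 0.0189
[0.191, 0.003, 0.008] dr 0.0189
[0.191, 0.001, 0.008] dr 0.0189
[0.191, -0.002, 0.008] dr 0.0189
[0.191, -0.005, 0.008] dr 0.0189
[0.191, -0.008, 0.008] dr 0.0189
[0.191, -0.011, 0.008] dr 0.0189
```

Call:
arm_command(increments=[{"offset": [0.1,0.03,0],"dr": [0,0,0.02],"hand": 0},{"offset": [0.18,0.05,0],"dr": [0,0,0.02],"hand": 0},{"offset": [0.2,0.05,0],"dr": [0,0,0.02],"hand": 0},{"offset": [0.2,0.05,0],"dr": [0,0,0.02],"hand": 0},{"offset": [0.2,0.045,0],"dr": [0,0,0.02],"hand": 0},{"offset": [0.2,0.04,0],"dr": [0,0,0.02],"hand": 0},{"offset": [0.2,0.04,0],"dr": [0,0,0.02],"hand": 0},{"offset": [0.2,0.035,0],"dr": [0,0,0.02],"hand": 0}])

```text
time_s: 4.7
eef_pos: [550.5, -110.9, 150.5]
ee_rot: [-0.001, 0.608, 0.794, -0.0]
force: [0.8, 0.7, -2.6]
grip_width: 0.646
grip_force: 64.1
```

Call:
arm_command(increments=[{"offset": [0.2,0.03,0],"dr": [0,0,0.02],"hand": 0},{"offset": [0.2,0.03,0],"dr": [0,0,0.02],"hand": 0},{"offset": [0.2,0.025,0],"dr": [0,0,0.02],"hand": 0},{"offset": [0.2,0.025,0],"dr": [0,0,0.02],"hand": 0},{"offset": [0.2,0.02,0],"dr": [0,0,0.02],"hand": 0},{"offset": [0.2,0.02,0],"dr": [0,0,0.02],"hand": 0},{"offset": [0.2,0.015,0],"dr": [0,0,0.02],"hand": 0},{"offset": [0.2,0.01,0],"dr": [0,0,0.02],"hand": 0}])

```text
time_s: 5.5
eef_pos: [531.1, 81.2, 150.5]
ee_rot: [-0.0, 0.657, 0.754, -0.0]
force: [-0.7, -0.6, -3.4]
grip_width: 0.643
grip_force: 64.0
```

Call:
arm_command(increments=[{"offset": [0.2,0.01,0.02],"dr": [0,0,0.02],"hand": 0},{"offset": [0.2,0,0.02],"dr": [0,0,0.02],"hand": 0},{"offset": [0.2,0,0.02],"dr": [0,0,0.02],"hand": 0},{"offset": [0.2,0,0.02],"dr": [0,0,0.02],"hand": 0},{"offset": [0.2,0,0.02],"dr": [0,0,0.02],"hand": 0},{"offset": [0.2,0,0.02],"dr": [0,0,0.02],"hand": 0},{"offset": [0.1,-0.01,0.02],"dr": [0,0,0.01],"hand": 0},{"offset": [0,0,0],"dr": [0,0,0],"hand": 0}])

```text
time_s: 6.3
eef_pos: [516.0, 236.4, 133.4]
ee_rot: [-0.0, 0.693, 0.721, -0.001]
force: [-0.1, 0.2, -3.6]
grip_width: 0.644
grip_force: 64.0
```

```bash
python3 -c "
from h import *
x,y=crad(18);go(x,y,50,92)
im=ctrl.capture('side');cv2.imwrite('pics/t3.png',cv2.resize(im[90:230,200:340,::-1],None,fx=4,fy=4,interpolation=2))"
```

```text
t 6.3 pos [516.  236.4 133.4] units now-axes [ 0.138 -0.022  0.695] end-axes [ 0.138 -0.024  0.695] dr [-0.002  0.     0.005] F [-0.1  0.2 -3.6] w 54.8 gf 64.0
```

View pics/t3.png

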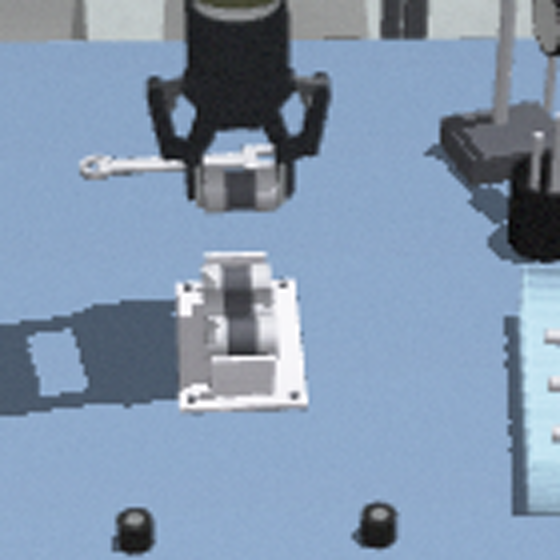

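The roller hangs level at crop (240,187), above and in line with the row whose waists are at about (240,290). I'll lower it to just above contact and compare waist positions.

Call:
arm_command(increments=[{"offset": [0.07,-0.01,0.08],"dr": [0,0,0.005],"hand": 0},{"offset": [0.07,-0.01,0.12],"dr": [0,0,0],"hand": 0},{"offset": [0,0,0.12],"dr": [0,0,0],"hand": 0},{"offset": [0,0,0.12],"dr": [0,0,0],"hand": 0},{"offset": [0,0,0.1],"dr": [0,0,0],"hand": 0},{"offset": [0,0,0.06],"dr": [0,0,0],"hand": 0},{"offset": [0,0,0.03],"dr": [0,0,0],"hand": 0},{"offset": [0,0,0],"dr": [0,0,0],"hand": 0}])

```text
time_s: 7.15
eef_pos: [513.7, 252.3, 58.2]
ee_rot: [-0.0, 0.695, 0.719, -0.0]
force: [0.3, 0.2, -2.0]
grip_width: 0.647
grip_force: 64.1
```

```bash
cat >> h.py <<'E'
def proj(n,X):
    c=ctrl.camera_info(n);K,R,t=(np.array(c[k],float) for k in"KRt")
    p=K@(R@np.array(X,float)+t.ravel()); return p[:2]/p[2]
E
python3 -c "
from h import *
x,y=crad(18);go(x,y,50,92)
s=ctrl.sense();p=s['eef_pos'];print(proj('side',[p[0],p[1],p[2]+15.4]).round(1))
im=ctrl.capture('side');cv2.imwrite('pics/s4.png',im[:,:,::-1]);cv2.imwrite('pics/t4.png',cv2.resize(im[125:205,220:300,::-1],None,fx=7,fy=7,interpolation=2))"
```

```text
t 7.2 pos [513.7 252.3  58.2] units now-axes [ 0.005 -0.009  0.068] end-axes [ 0.005 -0.009  0.068] dr [-0.001  0.    -0.003] F [ 0.3  0.2 -2. ] w 55.0 gf 64.1
[258.6 154.9]
```

View pics/t4.png

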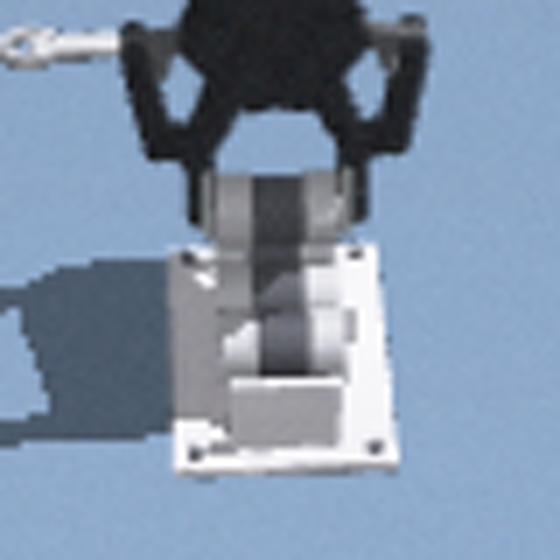

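The held waist centre is at crop (277,210). The base waists run (286,345) to (282,275), so it is in line, and the row matches its projection of 154.9. I'll lower slowly and watch the force.

Call:
arm_command(increments=[{"offset": [0.005,0,0.01],"dr": [0,0,0],"hand": 0},{"offset": [0,0,0.01],"dr": [0,0,0],"hand": 0},{"offset": [0,0,0.01],"dr": [0,0,0],"hand": 0},{"offset": [0,0,0.01],"dr": [0,0,0],"hand": 0},{"offset": [0,0,0.01],"dr": [0,0,0],"hand": 0},{"offset": [0,0,0],"dr": [0,0,0],"hand": 0}])

```text
time_s: 7.8
eef_pos: [513.7, 252.9, 52.3]
ee_rot: [-0.0, 0.695, 0.719, -0.0]
force: [-0.5, 0.1, -2.1]
grip_width: 0.645
grip_force: 64.1
```

Call:
arm_command(increments=[{"offset": [0,0,0.01],"dr": [0,0,0],"hand": 0},{"offset": [0,0,0],"dr": [0,0,0],"hand": 0}])

```text
time_s: 8.0
eef_pos: [513.7, 253.0, 51.2]
ee_rot: [-0.0, 0.695, 0.719, -0.0]
force: [0.0, -0.1, -2.4]
grip_width: 0.645
grip_force: 64.1
```

Call:
arm_command(increments=[{"offset": [0,0,0.005],"dr": [0,0,0],"hand": 0},{"offset": [0,0,0.005],"dr": [0,0,0],"hand": 0},{"offset": [0,0,0],"dr": [0,0,0],"hand": 0}])

```text
time_s: 8.3
eef_pos: [513.7, 253.0, 50.0]
ee_rot: [-0.0, 0.695, 0.719, -0.0]
force: [-0.2, 0.3, -2.9]
grip_width: 0.645
grip_force: 64.1
```

Call:
arm_command(increments=[{"offset": [0,0,0.005],"dr": [0,0,0],"hand": 0},{"offset": [0,0,0],"dr": [0,0,0],"hand": 0}])

```text
time_s: 8.5
eef_pos: [513.8, 253.0, 49.6]
ee_rot: [0.0, 0.695, 0.719, 0.0]
force: [-0.2, 0.3, -2.5]
grip_width: 0.648
grip_force: 64.3
```

Call:
arm_command(increments=[{"offset": [0,0,0.005],"dr": [0,0,0],"hand": 0},{"offset": [0,0,0],"dr": [0,0,0],"hand": 0}])

```text
time_s: 8.7
eef_pos: [513.9, 253.0, 49.4]
ee_rot: [0.0, 0.695, 0.719, 0.0]
force: [-2.4, -1.2, 3.3]
grip_width: 0.645
grip_force: 64.9
```

Call:
arm_command(increments=[{"offset": [0,0,0.005],"dr": [0,0,0],"hand": 0},{"offset": [0,0,0],"dr": [0,0,0],"hand": 0}])

```text
time_s: 8.9
eef_pos: [513.9, 253.0, 49.3]
ee_rot: [0.0, 0.695, 0.719, 0.0]
force: [-4.3, -1.1, 10.2]
grip_width: 0.642
grip_force: 65.7
```

Contact came at the predicted height with a small side force. I'll release gently and rise.

Call:
arm_command(increments=[{"offset": [0,0,0],"dr": [0,0,0],"hand": 0.32},{"offset": [0,0,0],"dr": [0,0,0],"hand": 0.4},{"offset": [0,0,0],"dr": [0,0,0],"hand": 0.5},{"offset": [0,0,0],"dr": [0,0,0],"hand": 0.7},{"offset": [0,0,0],"dr": [0,0,0],"hand": 0.75}], grip_force=60)

```text
time_s: 9.4
eef_pos: [513.8, 253.0, 48.2]
ee_rot: [-0.0, 0.695, 0.719, -0.0]
force: [0.8, 0.6, 0.4]
grip_width: 0.877
grip_force: 0.0
```

Call:
arm_command(increments=[{"offset": [0,0,-0.05],"dr": [0,0,0],"hand": 0.75},{"offset": [0,0,-0.15],"dr": [0,0,0],"hand": 0.75},{"offset": [0,0,-0.25],"dr": [0,0,0],"hand": 0.75},{"offset": [0,0,-0.25],"dr": [0,0,0],"hand": 0.75},{"offset": [0,0,-0.15],"dr": [0,0,0],"hand": 0.75}])

```text
time_s: 9.9
eef_pos: [514.4, 253.2, 153.2]
ee_rot: [0.001, 0.695, 0.719, 0.001]
force: [-0.1, -0.2, -0.5]
grip_width: 0.873
grip_force: 0.0
```

```bash
python3 -c "
from h import *
x,y=tray(82.5);go(x,y,150,112.5);plan(x,y,140,112.5,20)
a=ctrl.capture('side')[125:205,220:300,::-1];b=ctrl.capture('top')[194:274,150:250,::-1]
cv2.imwrite('pics/t5.png',np.hstack([cv2.resize(i,None,fx=4,fy=4,interpolation=2) for i in(a,b)]))"
```

```text
t 9.9 pos [514.4 253.2 153.2] units now-axes [-3.275 -0.162  0.024] end-axes [-3.009 -1.304  0.026] dr [ 0.004 -0.    -0.458] F [-0.1 -0.2 -0.5] w 74.2 gf 0.0
[-0.164, -0.008, 0.005] dr -0.0229
[-0.164, -0.011, 0.005] dr -0.0229
[-0.163, -0.014, 0.005] dr -0.0229
[-0.163, -0.017, 0.005] dr -0.0229
[-0.163, -0.02, 0.005] dr -0.0229
[-0.162, -0.023, 0.005] dr -0.0229
[-0.162, -0.026, 0.005] dr -0.0229
[-0.161, -0.029, 0.005] dr -0.0229
[-0.161, -0.032, 0.005] dr -0.0229
[-0.16, -0.034, 0.005] dr -0.0229
[-0.16, -0.037, 0.005] dr -0.0229
[-0.159, -0.04, 0.005] dr -0.0229
[-0.158, -0.043, 0.005] dr -0.0229
[-0.157, -0.046, 0.005] dr -0.0229
[-0.157, -0.049, 0.005] dr -0.0229
[-0.156, -0.051, 0.005] dr -0.0229
[-0.155, -0.054, 0.005] dr -0.0229
[-0.154, -0.057, 0.005] dr -0.0229
[-0.153, -0.06, 0.005] dr -0.0229
[-0.152, -0.063, 0.005] dr -0.0229
```

View pics/t5.png

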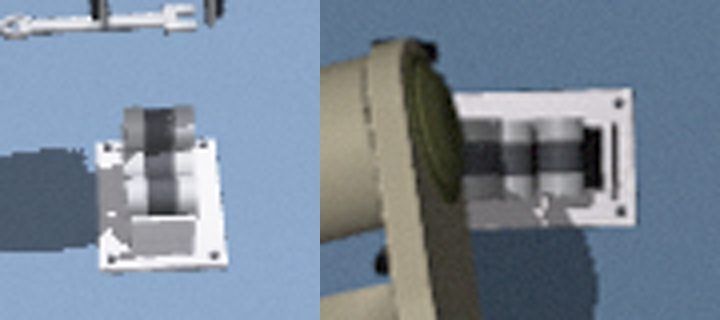

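The first roller sits in the +18 gap at side crop (158,128), with its ends in line and the gripper clear. Next is the roller at rest +82.5.

Call:
arm_command(increments=[{"offset": [-0.16,-0.01,0],"dr": [0,0,-0.023],"hand": 0.75},{"offset": [-0.21,-0.015,0],"dr": [0,0,-0.029],"hand": 0.75},{"offset": [-0.21,-0.02,0],"dr": [0,0,-0.029],"hand": 0.75},{"offset": [-0.21,-0.025,0],"dr": [0,0,-0.029],"hand": 0.75},{"offset": [-0.21,-0.03,0],"dr": [0,0,-0.029],"hand": 0.75},{"offset": [-0.21,-0.03,0],"dr": [0,0,-0.029],"hand": 0.75},{"offset": [-0.21,-0.035,0],"dr": [0,0,-0.029],"hand": 0.75},{"offset": [-0.21,-0.04,0],"dr": [0,0,-0.029],"hand": 0.75}])

```text
time_s: 10.8
eef_pos: [510.5, 54.7, 149.4]
ee_rot: [-0.001, 0.629, 0.778, -0.0]
force: [0.6, -0.4, 0.0]
grip_width: 0.87
grip_force: 0.0
```

Call:
arm_command(increments=[{"offset": [-0.21,-0.045,0],"dr": [0,0,-0.029],"hand": 0.75},{"offset": [-0.21,-0.05,0.02],"dr": [0,0,-0.029],"hand": 0.75},{"offset": [-0.21,-0.055,0.04],"dr": [0,0,-0.029],"hand": 0.75},{"offset": [-0.2,-0.06,0.05],"dr": [0,0,-0.029],"hand": 0.75},{"offset": [-0.2,-0.065,0.05],"dr": [0,0,-0.029],"hand": 0.75},{"offset": [-0.2,-0.07,0.05],"dr": [0,0,-0.029],"hand": 0.75},{"offset": [-0.2,-0.075,0.05],"dr": [0,0,-0.029],"hand": 0.75},{"offset": [0,0,0],"dr": [0,0,0],"hand": 0.75}])

```text
time_s: 11.6
eef_pos: [509.0, -125.5, 117.4]
ee_rot: [-0.001, 0.566, 0.824, -0.0]
force: [0.3, 0.6, 0.1]
grip_width: 0.874
grip_force: 0.0
```

```bash
python3 -c "
from h import *
x,y=tray(82.5);go(x,y,13,112.5)"
```

```text
t 11.6 pos [ 509.  -125.5  117.4] units now-axes [-0.113 -0.051  0.87 ] end-axes [-0.111 -0.055  0.87 ] dr [-0.002 -0.002 -0.032] F [0.3 0.6 0.1] w 74.3 gf 0.0
```

Call:
arm_command(increments=[{"offset": [-0.11,-0.05,0.05],"dr": [0,0,-0.03],"hand": 0.75},{"offset": [0,0,0.16],"dr": [0,0,0],"hand": 0.75},{"offset": [0,0,0.16],"dr": [0,0,0],"hand": 0.75},{"offset": [0,0,0.14],"dr": [0,0,0],"hand": 0.75},{"offset": [0,0,0.13],"dr": [0,0,0],"hand": 0.75},{"offset": [0,0,0.12],"dr": [0,0,0],"hand": 0.75},{"offset": [0,0,0.11],"dr": [0,0,0],"hand": 0.75},{"offset": [0,0,0],"dr": [0,0,0],"hand": 0.75}])

```text
time_s: 12.4
eef_pos: [507.9, -136.9, 12.9]
ee_rot: [-0.002, 0.555, 0.832, -0.0]
force: [-0.2, 0.3, -0.6]
grip_width: 0.874
grip_force: 0.0
```

```bash
python3 -c "
from h import *
x,y=tray(82.5);go(x,y,13,112.5)"
```

```text
t 12.4 pos [ 507.9 -136.9   12.9] units now-axes [-0.026 -0.011 -0.001] end-axes [-0.026 -0.011 -0.   ] dr [-0.003 -0.004  0.001] F [-0.2  0.3 -0.6] w 74.3 gf 0.0
```

Call:
arm_command(increments=[{"offset": [-0.025,-0.01,0],"dr": [0,0,0],"hand": 0.75},{"offset": [0,0,0],"dr": [0,0,0],"hand": 0.75}])

```text
time_s: 12.6
eef_pos: [509.4, -141.5, 15.4]
ee_rot: [0.001, 0.555, 0.832, 0.0]
force: [0.9, 0.2, 0.2]
grip_width: 0.876
grip_force: 0.0
```

Call:
arm_command(increments=[{"offset": [0,0,0],"dr": [0,0,0],"hand": 0},{"offset": [0,0,0],"dr": [0,0,0],"hand": 0},{"offset": [0,0,0],"dr": [0,0,0],"hand": 0},{"offset": [0,0,0],"dr": [0,0,0],"hand": 0},{"offset": [0,0,0],"dr": [0,0,0],"hand": 0},{"offset": [0,0,0],"dr": [0,0,0],"hand": 0}])

```text
time_s: 13.2
eef_pos: [509.4, -141.2, 15.5]
ee_rot: [0.001, 0.555, 0.832, 0.0]
force: [0.2, 1.1, 6.8]
grip_width: 0.646
grip_force: 63.2
```

```bash
python3 -c "
from h import *
x,y=tray(82.5);go(x,y,13,112.5)"
```

```text
t 13.2 pos [ 509.4 -141.2   15.5] units now-axes [ 0.012 -0.009  0.021] end-axes [ 0.012 -0.009  0.021] dr [0.001 0.001 0.001] F [0.2 1.1 6.8] w 54.9 gf 63.2
```

Call:
arm_command(increments=[{"offset": [0,0,-0.04],"dr": [0,0,0],"hand": 0},{"offset": [0,0,-0.1],"dr": [0,0,0],"hand": 0},{"offset": [0,0,-0.2],"dr": [0,0,0],"hand": 0},{"offset": [0,0,-0.25],"dr": [0,0,0],"hand": 0},{"offset": [0,0,-0.25],"dr": [0,0,0],"hand": 0},{"offset": [0,0,-0.2],"dr": [0,0,0],"hand": 0},{"offset": [0,0,-0.1],"dr": [0,0,0],"hand": 0}])

```text
time_s: 13.9
eef_pos: [509.5, -141.3, 154.2]
ee_rot: [0.002, 0.555, 0.832, 0.0]
force: [1.6, 0.8, -3.1]
grip_width: 0.647
grip_force: 64.1
```

```bash
python3 -c "
from h import *
go(514.5,215.4,150,92);plan(514.5,215.4,140,92,16)"
```

```text
t 13.9 pos [ 509.5 -141.3  154.2] units now-axes [2.729 1.179 0.03 ] end-axes [2.969 0.146 0.035] dr [0.003 0.003 0.457] F [ 1.6  0.8 -3.1] w 55.0 gf 64.1
[0.171, 0.074, 0.007] dr 0.0285
[0.172, 0.07, 0.007] dr 0.0285
[0.174, 0.066, 0.007] dr 0.0285
[0.175, 0.062, 0.007] dr 0.0285
[0.176, 0.058, 0.007] dr 0.0285
[0.178, 0.054, 0.007] dr 0.0285
[0.179, 0.05, 0.007] dr 0.0285
[0.18, 0.046, 0.007] dr 0.0285
[0.181, 0.042, 0.007] dr 0.0285
[0.182, 0.038, 0.007] dr 0.0285
[0.183, 0.034, 0.007] dr 0.0285
[0.183, 0.03, 0.007] dr 0.0285
[0.184, 0.026, 0.007] dr 0.0285
[0.185, 0.022, 0.007] dr 0.0285
[0.185, 0.017, 0.007] dr 0.0285
[0.185, 0.013, 0.007] dr 0.0285
```

Call:
arm_command(increments=[{"offset": [0.17,0.075,0],"dr": [0,0,0.0285],"hand": 0},{"offset": [0.17,0.07,0],"dr": [0,0,0.0285],"hand": 0},{"offset": [0.175,0.065,0],"dr": [0,0,0.0285],"hand": 0},{"offset": [0.175,0.06,0],"dr": [0,0,0.0285],"hand": 0},{"offset": [0.175,0.06,0],"dr": [0,0,0.0285],"hand": 0},{"offset": [0.18,0.055,0],"dr": [0,0,0.0285],"hand": 0},{"offset": [0.18,0.05,0],"dr": [0,0,0.0285],"hand": 0},{"offset": [0.18,0.045,0],"dr": [0,0,0.0285],"hand": 0}])

```text
time_s: 14.7
eef_pos: [511.0, 38.3, 151.2]
ee_rot: [-0.001, 0.628, 0.778, -0.0]
force: [0.7, -1.0, -2.7]
grip_width: 0.648
grip_force: 64.2
```

Call:
arm_command(increments=[{"offset": [0.18,0.04,0],"dr": [0,0,0.0285],"hand": 0},{"offset": [0.18,0.04,0],"dr": [0,0,0.0285],"hand": 0},{"offset": [0.18,0.035,0],"dr": [0,0,0.0285],"hand": 0},{"offset": [0.185,0.03,0],"dr": [0,0,0.0285],"hand": 0},{"offset": [0.185,0.025,0.02],"dr": [0,0,0.0285],"hand": 0},{"offset": [0.185,0.02,0.03],"dr": [0,0,0.0285],"hand": 0},{"offset": [0.185,0.02,0.03],"dr": [0,0,0.0285],"hand": 0},{"offset": [0.15,0.01,0.03],"dr": [0,0,0.0285],"hand": 0}])

```text
time_s: 15.5
eef_pos: [513.6, 212.2, 137.7]
ee_rot: [-0.0, 0.695, 0.719, -0.0]
force: [0.2, -0.3, -1.6]
grip_width: 0.641
grip_force: 64.1
```

Call:
arm_command(increments=[{"offset": [0,0,0],"dr": [0,0,0],"hand": 0},{"offset": [0,0,0],"dr": [0,0,0],"hand": 0}])

```text
time_s: 15.7
eef_pos: [513.8, 211.0, 138.0]
ee_rot: [-0.0, 0.694, 0.72, -0.0]
force: [1.0, -0.6, -2.2]
grip_width: 0.644
grip_force: 64.1
```

```bash
python3 -c "
from h import *
go(514.5,215.4,60,92)"
```

```text
t 15.7 pos [513.8 211.  138. ] units now-axes [0.037 0.008 0.65 ] end-axes [0.037 0.008 0.65 ] dr [-0.001  0.001  0.002] F [ 1.  -0.6 -2.2] w 54.8 gf 64.1
```

Call:
arm_command(increments=[{"offset": [0.037,0.008,0.05],"dr": [0,0,0],"hand": 0},{"offset": [0,0,0.12],"dr": [0,0,0],"hand": 0},{"offset": [0,0,0.14],"dr": [0,0,0],"hand": 0},{"offset": [0,0,0.14],"dr": [0,0,0],"hand": 0},{"offset": [0,0,0.12],"dr": [0,0,0],"hand": 0},{"offset": [0,0,0.07],"dr": [0,0,0],"hand": 0},{"offset": [0,0,0],"dr": [0,0,0],"hand": 0},{"offset": [0,0,0],"dr": [0,0,0],"hand": 0}])

```text
time_s: 16.5
eef_pos: [515.2, 215.5, 61.9]
ee_rot: [0.0, 0.695, 0.719, 0.0]
force: [0.4, -0.2, -1.2]
grip_width: 0.645
grip_force: 64.1
```

```bash
python3 -c "
from h import *
go(514.5,215.4,50,92)"
```

```text
t 16.5 pos [515.2 215.5  61.9] units now-axes [-0.001 -0.006  0.099] end-axes [-0.001 -0.006  0.099] dr [ 0.001 -0.     0.   ] F [ 0.4 -0.2 -1.2] w 54.8 gf 64.1
```

Call:
arm_command(increments=[{"offset": [0,-0.005,0.015],"dr": [0,0,0],"hand": 0},{"offset": [0,0,0.015],"dr": [0,0,0],"hand": 0},{"offset": [0,0,0.015],"dr": [0,0,0],"hand": 0},{"offset": [0,0,0.015],"dr": [0,0,0],"hand": 0},{"offset": [0,0,0.01],"dr": [0,0,0],"hand": 0},{"offset": [0,0,0.01],"dr": [0,0,0],"hand": 0},{"offset": [0,0,0.005],"dr": [0,0,0],"hand": 0},{"offset": [0,0,0],"dr": [0,0,0],"hand": 0}])

```text
time_s: 17.3
eef_pos: [514.3, 215.6, 51.2]
ee_rot: [-0.0, 0.695, 0.719, -0.0]
force: [0.5, 0.4, -2.7]
grip_width: 0.644
grip_force: 64.1
```

Call:
arm_command(increments=[{"offset": [0,0,0.005],"dr": [0,0,0],"hand": 0},{"offset": [0,0,0],"dr": [0,0,0],"hand": 0}])

```text
time_s: 17.5
eef_pos: [514.3, 215.6, 50.7]
ee_rot: [-0.0, 0.694, 0.719, -0.0]
force: [-0.0, -0.6, -3.2]
grip_width: 0.647
grip_force: 64.1
```

Call:
arm_command(increments=[{"offset": [0,0,0.005],"dr": [0,0,0],"hand": 0},{"offset": [0,0,0],"dr": [0,0,0],"hand": 0}])

```text
time_s: 17.7
eef_pos: [514.3, 215.7, 50.2]
ee_rot: [0.0, 0.694, 0.719, 0.0]
force: [0.1, 0.3, -0.8]
grip_width: 0.648
grip_force: 64.4
```

Call:
arm_command(increments=[{"offset": [0,0,0.005],"dr": [0,0,0],"hand": 0},{"offset": [0,0,0],"dr": [0,0,0],"hand": 0}])

```text
time_s: 17.9
eef_pos: [514.4, 215.8, 50.1]
ee_rot: [0.0, 0.694, 0.719, 0.0]
force: [-1.9, 1.1, 4.7]
grip_width: 0.65
grip_force: 65.1
```

Call:
arm_command(increments=[{"offset": [0,0,0.005],"dr": [0,0,0],"hand": 0},{"offset": [0,0,0],"dr": [0,0,0],"hand": 0}])

```text
time_s: 18.1
eef_pos: [514.5, 215.9, 49.9]
ee_rot: [0.0, 0.695, 0.719, 0.001]
force: [-3.7, 1.7, 9.0]
grip_width: 0.65
grip_force: 65.7
```

It is seated at the expected height of about 50. I'll release and rise.

Call:
arm_command(increments=[{"offset": [0,0,0],"dr": [0,0,0],"hand": 0.32},{"offset": [0,0,0],"dr": [0,0,0],"hand": 0.4},{"offset": [0,0,0],"dr": [0,0,0],"hand": 0.5},{"offset": [0,0,0],"dr": [0,0,0],"hand": 0.7},{"offset": [0,0,0],"dr": [0,0,0],"hand": 0.75}])

```text
time_s: 18.6
eef_pos: [514.3, 215.6, 48.8]
ee_rot: [-0.0, 0.695, 0.719, -0.0]
force: [0.1, -0.5, -0.1]
grip_width: 0.875
grip_force: 0.0
```

Call:
arm_command(increments=[{"offset": [0,0,-0.05],"dr": [0,0,0],"hand": 0.75},{"offset": [0,0,-0.15],"dr": [0,0,0],"hand": 0.75},{"offset": [0,0,-0.25],"dr": [0,0,0],"hand": 0.75},{"offset": [0,0,-0.25],"dr": [0,0,0],"hand": 0.75},{"offset": [0,0,-0.15],"dr": [0,0,0],"hand": 0.75}])

```text
time_s: 19.1
eef_pos: [514.9, 215.7, 153.7]
ee_rot: [0.001, 0.694, 0.72, 0.001]
force: [-0.3, 0.5, -0.2]
grip_width: 0.877
grip_force: 0.0
```

```bash
python3 -c "
from h import *
x,y=tray(-27.5);go(x,y,150,112.5);plan(x,y,140,112.5,20)
a=ctrl.capture('side')[125:205,220:300,::-1];b=ctrl.capture('top')[194:274,150:250,::-1]
cv2.imwrite('pics/t6.png',np.hstack([cv2.resize(i,None,fx=4,fy=4,interpolation=2) for i in(a,b)]))"
```

```text
t 19.1 pos [514.9 215.7 153.7] units now-axes [-3.822  0.157  0.029] end-axes [-3.635 -1.189  0.031] dr [ 0.004  0.    -0.455] F [-0.3  0.5 -0.2] w 74.5 gf 0.0
[-0.191, 0.008, 0.006] dr -0.0227
[-0.191, 0.004, 0.006] dr -0.0227
[-0.191, 0.001, 0.006] dr -0.0227
[-0.191, -0.002, 0.006] dr -0.0227
[-0.191, -0.006, 0.006] dr -0.0227
[-0.191, -0.009, 0.006] dr -0.0227
[-0.191, -0.013, 0.006] dr -0.0227
[-0.191, -0.016, 0.006] dr -0.0227
[-0.19, -0.019, 0.006] dr -0.0227
[-0.19, -0.023, 0.006] dr -0.0227
[-0.189, -0.026, 0.006] dr -0.0227
[-0.189, -0.03, 0.006] dr -0.0227
[-0.188, -0.033, 0.006] dr -0.0227
[-0.188, -0.036, 0.006] dr -0.0227
[-0.187, -0.04, 0.006] dr -0.0227
[-0.186, -0.043, 0.006] dr -0.0227
[-0.186, -0.046, 0.006] dr -0.0227
[-0.185, -0.05, 0.006] dr -0.0227
[-0.184, -0.053, 0.006] dr -0.0227
[-0.183, -0.056, 0.006] dr -0.0227
```

View pics/t6.png

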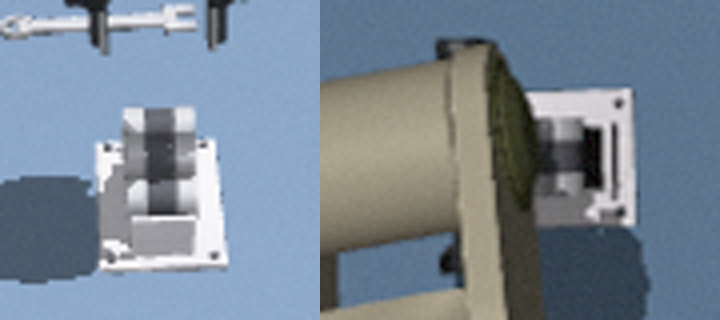

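Both rollers now form the second row at side crop (158,130) and (160,160), with their ends in line. Next is the slim roller.

Call:
arm_command(increments=[{"offset": [-0.2,0.01,0],"dr": [0,0,-0.023],"hand": 0.75},{"offset": [-0.25,0.005,0],"dr": [0,0,-0.029],"hand": 0.75},{"offset": [-0.25,0,0],"dr": [0,0,-0.029],"hand": 0.75},{"offset": [-0.25,-0.005,0],"dr": [0,0,-0.029],"hand": 0.75},{"offset": [-0.25,-0.01,0],"dr": [0,0,-0.029],"hand": 0.75},{"offset": [-0.24,-0.015,0],"dr": [0,0,-0.029],"hand": 0.75},{"offset": [-0.24,-0.02,0],"dr": [0,0,-0.029],"hand": 0.75},{"offset": [-0.24,-0.02,0],"dr": [0,0,-0.029],"hand": 0.75}])

```text
time_s: 20.0
eef_pos: [533.0, -15.4, 149.9]
ee_rot: [-0.001, 0.628, 0.778, -0.0]
force: [0.7, 0.8, -0.0]
grip_width: 0.876
grip_force: 0.0
```

Call:
arm_command(increments=[{"offset": [-0.24,-0.03,0],"dr": [0,0,-0.029],"hand": 0.75},{"offset": [-0.24,-0.035,0.02],"dr": [0,0,-0.029],"hand": 0.75},{"offset": [-0.24,-0.04,0.04],"dr": [0,0,-0.029],"hand": 0.75},{"offset": [-0.24,-0.045,0.05],"dr": [0,0,-0.029],"hand": 0.75},{"offset": [-0.24,-0.05,0.05],"dr": [0,0,-0.029],"hand": 0.75},{"offset": [-0.24,-0.055,0.05],"dr": [0,0,-0.029],"hand": 0.75},{"offset": [-0.23,-0.06,0.05],"dr": [0,0,-0.029],"hand": 0.75},{"offset": [-0.22,-0.065,0.02],"dr": [0,0,-0.029],"hand": 0.75}])

```text
time_s: 20.8
eef_pos: [554.5, -245.8, 115.5]
ee_rot: [-0.001, 0.554, 0.832, 0.0]
force: [-0.6, -0.1, 0.9]
grip_width: 0.875
grip_force: 0.0
```

Call:
arm_command(increments=[{"offset": [0,0,0],"dr": [0,0,0],"hand": 0.75},{"offset": [0,0,0],"dr": [0,0,0],"hand": 0.75}])

```text
time_s: 21.0
eef_pos: [554.7, -244.7, 116.2]
ee_rot: [-0.001, 0.555, 0.832, 0.0]
force: [0.3, 0.4, -0.6]
grip_width: 0.878
grip_force: 0.0
```

```bash
python3 -c "
from h import *
x,y=tray(-27.5);go(x,y,10,112.5)"
```

```text
t 21.0 pos [ 554.7 -244.7  116.2] units now-axes [ 0.035 -0.026  0.885] end-axes [ 0.037 -0.027  0.885] dr [-0.001 -0.002  0.002] F [ 0.3  0.4 -0.6] w 74.6 gf 0.0
```

Call:
arm_command(increments=[{"offset": [0.036,-0.026,0.1],"dr": [0,0,0],"hand": 0.75},{"offset": [0,0,0.16],"dr": [0,0,0],"hand": 0.75},{"offset": [0,0,0.16],"dr": [0,0,0],"hand": 0.75},{"offset": [0,0,0.14],"dr": [0,0,0],"hand": 0.75},{"offset": [0,0,0.12],"dr": [0,0,0],"hand": 0.75},{"offset": [0,0,0.1],"dr": [0,0,0],"hand": 0.75},{"offset": [0,0,0.1],"dr": [0,0,0],"hand": 0.75}])

```text
time_s: 21.7
eef_pos: [550.8, -241.8, 11.1]
ee_rot: [0.0, 0.554, 0.832, 0.0]
force: [0.4, -0.2, -0.7]
grip_width: 0.872
grip_force: 0.0
```

Call:
arm_command(increments=[{"offset": [0,0,0],"dr": [0,0,0],"hand": 0.75},{"offset": [0,0,0],"dr": [0,0,0],"hand": 0.75}])

```text
time_s: 21.9
eef_pos: [550.8, -242.2, 11.9]
ee_rot: [0.0, 0.555, 0.832, -0.0]
force: [-0.4, 0.3, 0.6]
grip_width: 0.879
grip_force: 0.0
```

```bash
python3 -c "
from h import *
x,y=tray(-27.5);go(x,y,9,112.5)"
```

```text
t 21.9 pos [ 550.8 -242.2   11.9] units now-axes [ 0.005 -0.005  0.024] end-axes [ 0.005 -0.005  0.024] dr [0.    0.    0.003] F [-0.4  0.3  0.6] w 74.7 gf 0.0
```

Call:
arm_command(increments=[{"offset": [0.005,-0.005,0.02],"dr": [0,0,0],"hand": 0.75},{"offset": [0,0,0],"dr": [0,0,0],"hand": 0.4},{"offset": [0,0,0],"dr": [0,0,0],"hand": 0},{"offset": [0,0,0],"dr": [0,0,0],"hand": 0},{"offset": [0,0,0],"dr": [0,0,0],"hand": 0},{"offset": [0,0,0],"dr": [0,0,0],"hand": 0},{"offset": [0,0,0],"dr": [0,0,0],"hand": 0}])

```text
time_s: 22.6
eef_pos: [550.0, -241.9, 9.9]
ee_rot: [0.0, 0.555, 0.832, -0.0]
force: [-2.6, 2.1, 5.3]
grip_width: 0.645
grip_force: 63.2
```

```bash
python3 -c "
from h import *
x,y=tray(-27.5);go(x,y,9,112.5)"
```

```text
t 22.6 pos [ 550.  -241.9    9.9] units now-axes [-0.     0.001  0.007] end-axes [-0.     0.001  0.007] dr [0.    0.001 0.003] F [-2.6  2.1  5.3] w 54.9 gf 63.2
```

The slim roller is gripped dead centre. I'll lift it and carry it over.

Call:
arm_command(increments=[{"offset": [0,0,-0.04],"dr": [0,0,0],"hand": 0},{"offset": [0,0,-0.1],"dr": [0,0,0],"hand": 0},{"offset": [0,0,-0.2],"dr": [0,0,0],"hand": 0},{"offset": [0,0,-0.25],"dr": [0,0,0],"hand": 0},{"offset": [0,0,-0.25],"dr": [0,0,0],"hand": 0},{"offset": [0,0,-0.25],"dr": [0,0,0],"hand": 0},{"offset": [0,0,-0.1],"dr": [0,0,0],"hand": 0}])

```text
time_s: 23.3
eef_pos: [550.7, -242.4, 155.7]
ee_rot: [0.003, 0.555, 0.832, -0.0]
force: [1.1, -0.5, -2.1]
grip_width: 0.648
grip_force: 63.6
```

```bash
python3 -c "
from h import *
go(514.2,235.1,150,92);plan(514.2,235.1,150,92,24)"
```

```text
t 23.3 pos [ 550.7 -242.4  155.7] units now-axes [3.789 1.251 0.035] end-axes [ 3.987 -0.165  0.047] dr [0.004 0.005 0.459] F [ 1.1 -0.5 -2.1] w 55.1 gf 63.6
[0.158, 0.052, 0.002] dr 0.0191
[0.159, 0.05, 0.002] dr 0.0191
[0.159, 0.047, 0.002] dr 0.0191
[0.16, 0.045, 0.002] dr 0.0191
[0.161, 0.043, 0.002] dr 0.0191
[0.161, 0.04, 0.002] dr 0.0191
[0.162, 0.038, 0.002] dr 0.0191
[0.162, 0.035, 0.002] dr 0.0191
[0.163, 0.033, 0.002] dr 0.0191
[0.163, 0.03, 0.002] dr 0.0191
[0.164, 0.028, 0.002] dr 0.0191
[0.164, 0.025, 0.002] dr 0.0191
[0.165, 0.023, 0.002] dr 0.0191
[0.165, 0.021, 0.002] dr 0.0191
[0.165, 0.018, 0.002] dr 0.0191
[0.166, 0.016, 0.002] dr 0.0191
[0.166, 0.013, 0.002] dr 0.0191
[0.166, 0.011, 0.002] dr 0.0191
[0.166, 0.008, 0.002] dr 0.0191
[0.166, 0.006, 0.002] dr 0.0191
[0.166, 0.003, 0.002] dr 0.0191
[0.166, 0.001, 0.002] dr 0.0191
[0.166, -0.002, 0.002] dr 0.0191
[0.166, -0.004, 0.002] dr 0.0191
```

Call:
arm_command(increments=[{"offset": [0.16,0.05,0],"dr": [0,0,0.019],"hand": 0},{"offset": [0.16,0.05,0],"dr": [0,0,0.019],"hand": 0},{"offset": [0.16,0.05,0],"dr": [0,0,0.019],"hand": 0},{"offset": [0.16,0.045,0],"dr": [0,0,0.019],"hand": 0},{"offset": [0.16,0.045,0],"dr": [0,0,0.019],"hand": 0},{"offset": [0.16,0.04,0],"dr": [0,0,0.019],"hand": 0},{"offset": [0.16,0.04,0],"dr": [0,0,0.019],"hand": 0},{"offset": [0.16,0.035,0],"dr": [0,0,0.019],"hand": 0}])

```text
time_s: 24.1
eef_pos: [537.8, -81.9, 151.6]
ee_rot: [-0.001, 0.603, 0.797, -0.0]
force: [0.4, 0.3, -1.3]
grip_width: 0.644
grip_force: 63.6
```

Call:
arm_command(increments=[{"offset": [0.165,0.035,0],"dr": [0,0,0.019],"hand": 0},{"offset": [0.165,0.03,0],"dr": [0,0,0.019],"hand": 0},{"offset": [0.165,0.03,0],"dr": [0,0,0.019],"hand": 0},{"offset": [0.165,0.025,0],"dr": [0,0,0.019],"hand": 0},{"offset": [0.165,0.025,0],"dr": [0,0,0.019],"hand": 0},{"offset": [0.165,0.02,0],"dr": [0,0,0.019],"hand": 0},{"offset": [0.165,0.02,0],"dr": [0,0,0.019],"hand": 0},{"offset": [0.165,0.015,0],"dr": [0,0,0.019],"hand": 0}])

```text
time_s: 24.9
eef_pos: [526.1, 77.9, 151.6]
ee_rot: [-0.0, 0.65, 0.76, -0.0]
force: [0.4, 0.5, -0.8]
grip_width: 0.643
grip_force: 63.6
```

Call:
arm_command(increments=[{"offset": [0.165,0.015,0],"dr": [0,0,0.019],"hand": 0},{"offset": [0.165,0.01,0],"dr": [0,0,0.019],"hand": 0},{"offset": [0.165,0.01,0],"dr": [0,0,0.019],"hand": 0},{"offset": [0.165,0.005,0],"dr": [0,0,0.019],"hand": 0},{"offset": [0.165,0,0],"dr": [0,0,0.019],"hand": 0},{"offset": [0.165,0,0],"dr": [0,0,0.019],"hand": 0},{"offset": [0.16,0,0],"dr": [0,0,0.019],"hand": 0},{"offset": [0.13,0,0],"dr": [0,0,0.019],"hand": 0}])

```text
time_s: 25.7
eef_pos: [514.6, 231.4, 151.6]
ee_rot: [-0.0, 0.694, 0.72, -0.0]
force: [-0.4, -0.5, -1.8]
grip_width: 0.643
grip_force: 63.6
```

Call:
arm_command(increments=[{"offset": [0,0,0],"dr": [0,0,0],"hand": 0},{"offset": [0,0,0],"dr": [0,0,0],"hand": 0}])

```text
time_s: 25.9
eef_pos: [514.8, 230.2, 151.7]
ee_rot: [-0.0, 0.694, 0.72, -0.0]
force: [0.1, -0.8, -1.4]
grip_width: 0.645
grip_force: 63.6
```

```bash
python3 -c "
from h import *
go(514.2,235.1,84,92)"
```

```text
t 25.9 pos [514.8 230.2 151.7] units now-axes [ 0.041 -0.003  0.564] end-axes [ 0.041 -0.004  0.564] dr [-0.001  0.001  0.004] F [ 0.1 -0.8 -1.4] w 54.8 gf 63.6
```

Call:
arm_command(increments=[{"offset": [0.041,-0.005,0.04],"dr": [0,0,0],"hand": 0},{"offset": [0,0,0.1],"dr": [0,0,0],"hand": 0},{"offset": [0,0,0.14],"dr": [0,0,0],"hand": 0},{"offset": [0,0,0.14],"dr": [0,0,0],"hand": 0},{"offset": [0,0,0.1],"dr": [0,0,0],"hand": 0},{"offset": [0,0,0.04],"dr": [0,0,0],"hand": 0},{"offset": [0,0,0],"dr": [0,0,0],"hand": 0},{"offset": [0,0,0],"dr": [0,0,0],"hand": 0}])

```text
time_s: 26.7
eef_pos: [514.7, 235.3, 85.4]
ee_rot: [0.0, 0.694, 0.72, 0.0]
force: [0.6, 0.1, -0.6]
grip_width: 0.641
grip_force: 63.6
```

```bash
python3 -c "
from h import *
go(514.2,235.1,74,92)"
```

```text
t 26.7 pos [514.7 235.3  85.4] units now-axes [-0.002 -0.004  0.095] end-axes [-0.002 -0.004  0.095] dr [ 0.001 -0.     0.003] F [ 0.6  0.1 -0.6] w 54.5 gf 63.6
```

Call:
arm_command(increments=[{"offset": [0,0,0.015],"dr": [0,0,0.003],"hand": 0},{"offset": [0,0,0.015],"dr": [0,0,0],"hand": 0},{"offset": [0,0,0.015],"dr": [0,0,0],"hand": 0},{"offset": [0,0,0.015],"dr": [0,0,0],"hand": 0},{"offset": [0,0,0.01],"dr": [0,0,0],"hand": 0},{"offset": [0,0,0.01],"dr": [0,0,0],"hand": 0},{"offset": [0,0,0.005],"dr": [0,0,0],"hand": 0},{"offset": [0,0,0],"dr": [0,0,0],"hand": 0}])

```text
time_s: 27.5
eef_pos: [514.5, 235.3, 74.7]
ee_rot: [0.0, 0.695, 0.719, 0.0]
force: [0.8, 0.3, -0.5]
grip_width: 0.642
grip_force: 63.7
```

Call:
arm_command(increments=[{"offset": [0,0,0.005],"dr": [0,0,0],"hand": 0},{"offset": [0,0,0],"dr": [0,0,0],"hand": 0}])

```text
time_s: 27.7
eef_pos: [514.5, 235.3, 74.2]
ee_rot: [0.0, 0.695, 0.719, 0.0]
force: [1.7, 0.1, -1.7]
grip_width: 0.639
grip_force: 63.7
```

Call:
arm_command(increments=[{"offset": [0,0,0.005],"dr": [0,0,0],"hand": 0},{"offset": [0,0,0],"dr": [0,0,0],"hand": 0}])

```text
time_s: 27.9
eef_pos: [514.5, 235.4, 74.0]
ee_rot: [0.0, 0.695, 0.719, 0.0]
force: [-0.6, 0.5, 3.2]
grip_width: 0.645
grip_force: 64.3
```

Contact is at z 74, as expected. One more tiny step, then release.

Call:
arm_command(increments=[{"offset": [0,0,0.003],"dr": [0,0,0],"hand": 0},{"offset": [0,0,0],"dr": [0,0,0],"hand": 0.32},{"offset": [0,0,0],"dr": [0,0,0],"hand": 0.36},{"offset": [0,0,0],"dr": [0,0,0],"hand": 0.42},{"offset": [0,0,0],"dr": [0,0,0],"hand": 0.5},{"offset": [0,0,0],"dr": [0,0,0],"hand": 0.7},{"offset": [0,0,0],"dr": [0,0,0],"hand": 0.75}])

```text
time_s: 28.6
eef_pos: [514.3, 235.3, 73.1]
ee_rot: [-0.0, 0.695, 0.719, -0.0]
force: [-0.3, 0.0, 0.7]
grip_width: 0.876
grip_force: 0.0
```

Call:
arm_command(increments=[{"offset": [0,0,-0.05],"dr": [0,0,0],"hand": 0.75},{"offset": [0,0,-0.15],"dr": [0,0,0],"hand": 0.75},{"offset": [0,0,-0.25],"dr": [0,0,0],"hand": 0.75},{"offset": [0,0,-0.25],"dr": [0,0,0],"hand": 0.75},{"offset": [0,0,-0.15],"dr": [0,0,0],"hand": 0.75},{"offset": [0,0,0],"dr": [0,0,0],"hand": 0.75},{"offset": [0,0,0],"dr": [0,0,0],"hand": 0.75}])

```text
time_s: 29.3
eef_pos: [514.1, 235.3, 174.8]
ee_rot: [-0.0, 0.695, 0.719, -0.0]
force: [-0.1, 0.0, 0.1]
grip_width: 0.874
grip_force: 0.0
```

```bash
python3 -c "
from h import *
a=ctrl.capture('side')
c=cv2.resize(a[125:205,220:300,::-1],None,fx=5,fy=5,interpolation=2);d=cv2.resize(a[225:325,200:280,::-1],None,fx=4,fy=4,interpolation=2)
cv2.imwrite('pics/t7.png',np.hstack([c,d]))"
```

```text
(no output)
```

View pics/t7.png

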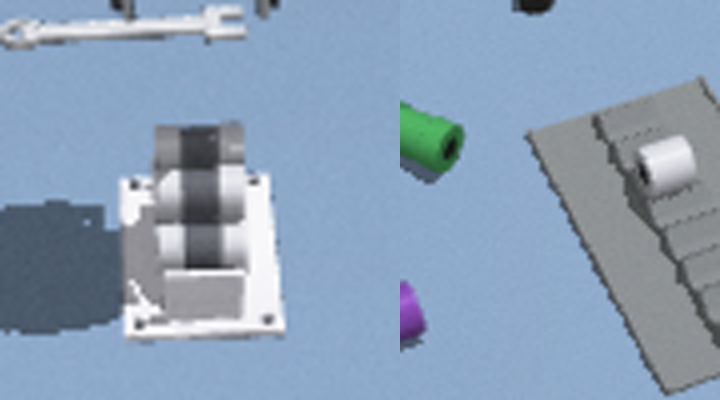

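The waists line up at (200,145), (200,190) and (207,245), and the stub and look-alikes haven't moved. I'll check numerically that the top band is the slim roller at its expected place, then hand in.

```bash
python3 -c "
from h import *
f=lambda X:((proj('side',X)-[220,125])*5+2).round(0)
x,y=CR
for n,yy,z in(('slim top',0,102),('slim c',0,89),('r+18 c',18,65),('r-18 c',-18,65),('r-18 top',-18,82)):
    p=crad(yy);print(n,f([p[0]+1,p[1],z]))
im=cv2.cvtColor(ctrl.capture('side'),cv2.COLOR_RGB2HSV)
for u in(254,260,266): print(u,im[146:182,u,2].tolist())
"
```

```text
slim top [195. 130.]
slim c [196. 147.]
r+18 c [195. 162.]
r-18 c [197. 195.]
r-18 top [197. 173.]
254 [198, 200, 198, 195, 135, 138, 142, 154, 157, 145, 137, 125, 112, 227, 236, 237, 227, 222, 197, 177, 149, 133, 118, 116, 226, 238, 234, 227, 221, 197, 173, 146, 135, 229, 196, 166]
260 [199, 200, 201, 199, 107, 67, 72, 78, 72, 71, 64, 59, 59, 110, 119, 123, 108, 103, 92, 82, 67, 61, 62, 64, 112, 121, 121, 109, 103, 91, 80, 68, 58, 248, 174, 161]
266 [202, 198, 201, 153, 131, 138, 148, 157, 153, 145, 132, 120, 223, 233, 237, 236, 228, 216, 189, 164, 139, 129, 109, 126, 227, 238, 233, 224, 214, 188, 160, 139, 110, 249, 168, 165]
```

```bash
python3 -c "
from rig import ctrl
print(ctrl.finish_job())"
```

```text
the job is handed in; nothing more can be done
None
```

The pyramid is finished and handed in at about 29 s: both full-size rollers sit in the gaps on the row of three and the slim roller lies on top, all lowered into contact with their ends in line, and the stub stays in its rest.

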